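# Sort the bench parts into trays and rack

### The arm

A 7-joint arm with a two-finger parallel gripper is mounted at the origin on a cart in front of the work surface, level with it; the furniture and walls round the work are solid. World frame = base frame: x ahead of the robot, y to its left, z up, the work surface at z = 0. Lengths are in m, angles in rad, forces in N, time in s.
With the tool pointing down it reaches from about 0.425 to 0.875 m from the base axis. Payload 9.9 kg.
Tool frame: the origin (TCP) lies midway between the tips of the shut fingers; the grasp point (between the pads) lies 19 mm behind it; y points along the fingers, z is the direction in which the jaws open and shut, and the axes are right-handed (so a half turn about y gives the same grasp; the last joint's range is limited). The gripper opens to 85 mm and grips with 20 to 120 N. Pads are 22 mm wide; open, the fingers measure 114 mm over their backs; the gripper's body (76 mm by 85 mm) begins 54 mm behind the grasp point. The pads swing forward as they close: fully open they stand 13 mm farther back than shut.
Start: joints at [1.198, 0.576, 0.025, 1.437, -0.015, 1.129, -0.057], TCP at [0.192, -0.647, 0.231] pointing down, gripper open.
Joint ranges: [-2.76, 2.76], [-0.34, 2.15], [-1.52, 1.57], [0.19, 2.46], [-1.09, 4.23], [0.17, 1.99], [-2.82, 2.82]. Speed limits (rad/s): [2.22, 2.22, 3.01, 3.01, 3.14, 3.14, 3.14].

### API

Orientations are given as a unit quaternion [w, x, y, z].
In Python, from cell import ctrl gives the robot as it stands. The module is installed in compiled form; this text tells all that it offers.
- The arm moves only by the shell command python3 -m inch 'ROWS' [FORCE]. ROWS is JSON, one flat list of numbers, 7 for each row, row after row: the shift along the tool's x, y, z in m, then the turn, a rotation vector about the tool's x, y, z in rad, then the opening, from -1 (shut) to 1 (fully open), so that 0 is half open. A call has 1 to 10 rows; each row is the pose to reach, as a shift and turn from the pose measured when the call began, along the tool's axes at that moment; what a row does not reach only later rows make up. A row lasts 1/10 s, in which the tool goes at most 50 mm and 8.59 degrees, less where a joint would pass 70% of its speed; a pose out of reach is approached as far as the arm can. A call with a gripper value outside its range is refused whole. The fingers move at their own pace and stop on an object; FORCE is the grip in N (left out, the last holds). Time passes only in rows, so rows that repeat a pose let the fingers close. It gives the time, the measured TCP pose, the force and the opening at its end, in the units of the state.
- ctrl.read_state(): the state, without advancing time (a new reading comes with each control period).
- ctrl.get_image(name): name is "side" or "top"; returns a dict with "pixels" (480x640x3 uint8, red, green, blue), "range_z" (480x640 float32, m along the optical axis (not along the pixel's ray), 0 where there is no reading), "vfov" (degrees; the focal length in pixels is half the picture's height over the tangent of half this angle, whatever the lens; pixels are square), "cx", "cy" (the principal point, pixels), "world_from_camera" (4x4, takes a point from camera to world coordinates). Camera axes: x right, y down, z forward; pixel columns grow to the right and rows downward; lengths in m; the calibration is good to about 2 mm. A picture is of the moment at which its call begins.
- ctrl.job_done(): hands the job in, once; it reports no verdict.
Trained networks look in a picture, given as the dict that the camera call returned (one of the last four; its "shot" number tells which), for a name from the list of things; names that differ only in an ending like _2 or _b are one class to them, and where a whole thing is asked for, a point or a joint stands for the part that bears it (a point fixed in the world has none). Each returns a list of dicts, best first, with "p" (0 to 1); they miss things now and then, are a little off and sometimes report something else, mostly with a low value. They report only what shows in the picture. A call takes as long as a camera call. They do not tell look-alikes from the thing itself.
- ctrl.masks_of(picture, label): "region" (480x640 bool, what is visible of it).
- ctrl.tip_of(picture, label): "xyz" ([x, y, z] in m, in the coordinates of the camera as it stood for that picture, good to about 4 mm: a listed point, or the origin of a listed thing).
The state is a dict: "clock": time; "joint_pos": joint angles; "dq": joint speeds; "joint_torque": joint torques, N m; "tcp_pos": TCP position; "eef_rot": TCP orientation; "force": force on the tool from outside, world axes, zero at the start; "ft_torque": the same for the moment, N m; "gripper_width": finger opening in m.
Only numpy, scipy, OpenCV 4.12 (cv2) and the standard library are available. Lean on these libraries where they do the work, as an engineer would, in place of code of your own. Each camera call takes 0.05 s, during which the arm holds its last target. There are 200 camera calls.

### The job

Put the loose parts away: lay the centring ring, the riser block and the connector adapter each flat on the bay floor of the grey tray whose ledge carries a sample of the same part, the same way up as found. Lay the round window cap, white face still up, flat on the sloping aluminium rack, touching the cleat at its lower edge and about the middle of the cleat's length. Do not move or tip the standing feedthrough; leave everything released and at rest.

Things in the scene. Friction and masses are not known exactly. Their poses are not given: they have to be found in the camera images.
- ring_center (a point): loose centring ring, a pale metal ring with a black O-ring round its waist, outside diameter 41, hole about 20, height 14 mm, lying flat, 35 g; the point is its centre, half-way up (7 mm above its underside), z along the ring's axis. Grasp it across the outside
- block_center (a point): loose pale aluminium riser block with a dark hole in its top, 40 (x) x 30 (y) x 19 (z) mm, about 60 g; the point is its centre, half-way up (9.5 mm above its underside). Any yaw
- adapter_center (a point): loose grey connector adapter lying flat: a box body 22 (x) x 32 (y) x 20 (z) mm with a 10 mm round stub on each end along y, 56 mm long in all, about 40 g; the point is the centre of the body, half-way up (10 mm above its underside). Any yaw
- cap_center (a point): loose round window cap, a black rim with a white insert in its upper face, diameter 61, height 13 mm, about 45 g, lying flat; the point is its centre, 6.5 mm above its underside, z up along its axis. Grasp it across the rim
- ring_tray_in (a point): floor centre of the bay of a fixed grey tray (168 x 95 x 16 mm high, walls 3 mm) whose far ledge carries a fixed sample centring ring. Bay 119 (x) x 89 (y) mm inside, 13 mm deep, floor 3 mm above the worktop; the ledge, level with the rim, begins 59.5 mm beyond the point, sample tops up to 36 mm high. x away from the robot, y left, z up. Trays and rack stand about 110 mm apart in any order
- block_tray_in (a point): floor centre of the bay of a fixed grey tray (168 x 95 x 16 mm high, walls 3 mm) whose far ledge carries a fixed sample riser block. Bay 119 (x) x 89 (y) mm inside, 13 mm deep, floor 3 mm above the worktop; the ledge, level with the rim, begins 59.5 mm beyond the point, sample tops up to 36 mm high. x away from the robot, y left, z up. Trays and rack stand about 110 mm apart in any order
- adapter_tray_in (a point): floor centre of the bay of a fixed grey tray (168 x 95 x 16 mm high, walls 3 mm) whose far ledge carries a fixed sample connector adapter. Bay 119 (x) x 89 (y) mm inside, 13 mm deep, floor 3 mm above the worktop; the ledge, level with the rim, begins 59.5 mm beyond the point, sample tops up to 36 mm high. x away from the robot, y left, z up. Trays and rack stand about 110 mm apart in any order
- rack_deck: sloping deck of a fixed aluminium rack, falling to the left at 15 degrees. Origin: on its top face, at mid-length of the cleat, at the foot of the cleat's inner face, 12 mm above the worktop; x up the slope (to the right; deck ends at 84 mm), y along the cleat, away from the robot (deck ends at +-65 mm), z out of the deck. The cleat, 10 mm high, stands at x < 0. Ordinary friction
- feedthrough: standing bystander, a slim metal and ceramic feedthrough, 24 mm in diameter, 96 mm high, loose; origin at the centre of its underside, z up. To be left standing where it is. (The vacuum chamber and microscope stand tall behind the middle of the bench, x > 0.53 m for y between -0.15 and 0.12 m, and a low stage in front of them: cross from side to side high up and close to the robot)
Things that resemble listed ones, but are neither listed nor needed, are in the scene too. Leave any red or yellow look-alike of the part that bears block_center alone.

How it is judged:
By the outcome, as a careful person would: the job done as asked, in the order asked, and still so for the second after the job is handed in, with the robot touching nothing.
It also fails if it takes over 115 s, if anything falls off the work surface, if the arm or the gripper's body presses on something with over 40 N, if the wrist force passes 120 N, or if a joint passes its speed limit or range.

## Working session

There is one attempt and no reset: what is moved stays moved. The work goes in short steps, Python scripts to look and compute and a shell command to move; the robot and the scene stay as the last step left them, time stands still between calls to the robot, and variables do not carry over. Pictures are saved under pics/ and viewed, about 12 in all and at most 16, crops included, and the job is handed in when it is done.

```bash
mkdir -p pics; cat > h.py <<'E'
import numpy as np, cv2
from cell import ctrl
from scipy.spatial.transform import Rotation as R
def K(im):
    f=240/np.tan(np.radians(im["vfov"])/2); return f,im["cx"],im["cy"]
def w(im,p):
    T=np.array(im["world_from_camera"]); return T[:3,:3]@np.array(p)+T[:3,3]
def cloud(im):
    f,cx,cy=K(im); v,u=np.mgrid[:480,:640]; z=im["range_z"]
    P=np.stack([(u-cx)*z/f,(v-cy)*z/f,z],-1); T=np.array(im["world_from_camera"])
    return P@T[:3,:3].T+T[:3,3]
def save(im,n): cv2.imwrite("pics/"+n,im["pixels"][:,:,::-1])
E
cat > a.py <<'E'
from h import *
s=ctrl.read_state(); print({k:np.round(v,3) for k,v in s.items()})
for n in ("side","top"):
    im=ctrl.get_image(n); save(im,n+"0.png"); print(n,im["vfov"],im["cx"],im["cy"],np.round(im["world_from_camera"],3).tolist())
    C=cloud(im)
    for l in "ring_center block_center adapter_center cap_center ring_tray_in block_tray_in adapter_tray_in rack_deck feedthrough".split():
        for d in ctrl.tip_of(im,l)[:4]: print(n,l,round(d["p"],2),np.round(w(im,d["xyz"]),3))
E
python3 a.py
```

```text
{'clock': np.float64(0.0), 'joint_pos': array([ 1.198,  0.576,  0.025,  1.438, -0.015,  1.129, -0.057]), 'dq': array([ 0.001,  0.001,  0.   ,  0.001,  0.001, -0.001, -0.   ]), 'joint_torque': array([ 1.0000e-03, -7.6577e+01,  2.2510e+00, -2.8598e+01,  1.5000e-02,
        1.3000e-02,  0.0000e+00]), 'tcp_pos': array([ 0.192, -0.647,  0.23 ]), 'eef_rot': array([ 0.102, -0.102,  0.7  , -0.699]), 'force': array([-0.158, -0.278, -0.243]), 'ft_torque': array([-0.06, -0.02, -0.01]), 'gripper_width': np.float64(0.086)}
side 46.20951718307741 328.93314433032356 239.9587709879783 [[0.926, -0.156, 0.343, -0.028], [-0.377, -0.415, 0.828, -1.305], [0.013, -0.896, -0.443, 0.728], [0.0, 0.0, 0.0, 1.0]]
side ring_center 0.59 [ 0.436 -0.357  0.007]
side block_center 0.7 [ 0.571 -0.232  0.01 ]
side block_center 0.59 [ 0.624 -0.472  0.008]
side block_center 0.56 [ 0.404 -0.44   0.015]
side adapter_center 0.6 [ 0.565 -0.349  0.015]
side cap_center 0.87 [ 0.449 -0.238  0.01 ]
side ring_tray_in 0.57 [0.47  0.409 0.005]
side rack_deck 0.31 [ 0.566 -0.348  0.014]
top 56.04571520176668 316.86592914864303 236.87759838863877 [[-0.002, -0.994, 0.106, 0.357], [-1.0, 0.002, 0.002, -0.015], [-0.002, -0.106, -0.994, 1.455], [0.0, 0.0, 0.0, 1.0]]
top ring_center 0.6 [ 0.44  -0.361  0.006]
top block_center 0.52 [ 0.632 -0.471  0.008]
top block_center 0.46 [ 0.581 -0.235  0.015]
top block_center 0.46 [ 0.405 -0.442  0.012]
top adapter_center 0.71 [0.475 0.409 0.002]
top adapter_center 0.59 [ 0.439 -0.361  0.01 ]
top adapter_center 0.56 [ 0.57  -0.349  0.014]
top cap_center 0.58 [ 0.452 -0.238  0.004]
top ring_tray_in 0.81 [ 0.478  0.409 -0.   ]
top block_tray_in 0.76 [0.479 0.191 0.006]
top block_tray_in 0.5 [ 0.437 -0.362  0.007]
top adapter_tray_in 0.85 [0.487 0.301 0.005]
top rack_deck 0.32 [ 0.494 -0.48   0.001]
top feedthrough 0.47 [ 0.492 -0.478  0.003]
```

View pics/top0.png

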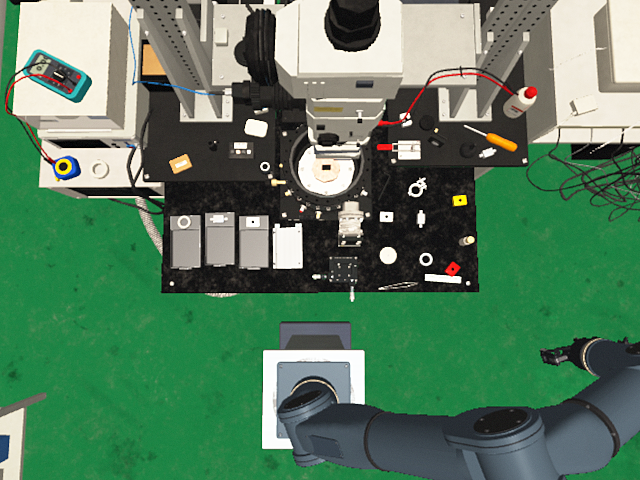

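View pics/side0.png

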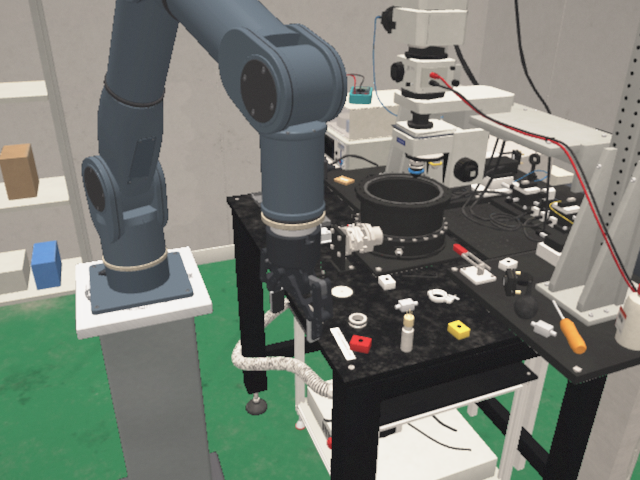

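The top view shows, from left to right, trays at about (185,242), (220,240) and (253,242), and the rack at (288,246). The loose parts are the cap (388,255), ring (426,259), block (386,216) and adapter (421,218). The red block (452,268) and yellow block (460,200) are look-alikes, and the feedthrough is at (467,240). I'll zoom in and measure.

```bash
cat > b.py <<'E'
from h import *
im=ctrl.get_image("top"); p=im["pixels"][:,:,::-1]
A=cv2.resize(p[205:285,160:360],None,fx=4,fy=4,interpolation=cv2.INTER_CUBIC)[:, :800]
B=cv2.resize(p[180:250,360:480],None,fx=4,fy=4,interpolation=cv2.INTER_CUBIC)
c=np.zeros((600,800,3),np.uint8); c[:320]=A; c[320:600,:480]=B; cv2.imwrite("pics/zoom.png",c)
C=cloud(im)
f,cx,cy=K(im)
for l in "ring_center block_center adapter_center cap_center rack_deck feedthrough".split():
    for d in ctrl.masks_of(im,l)[:4]:
        m=d["region"]&(im["range_z"]>0)&(C[...,2]>.005)&(C[...,2]<.12)
        P=C[m]
        if len(P)<8: continue
        r=cv2.minAreaRect(P[:,:2].astype(np.float32)*1000)
        print(l,round(d["p"],2),len(P),"mid",np.round((P.min(0)+P.max(0))/2,3),"mean",np.round(P.mean(0),3),"rect",np.round(r[0]),np.round(r[1]),round(r[2],1))
g=(C[...,2]>.004)&(C[...,1]>0.0)&(C[...,1]<.17)&(C[...,0]>.36)&(C[...,0]<.6)
# rack profile
for y in np.arange(.03,.165,.008):
    q=g&(abs(C[...,1]-y)<.004); 
    if q.sum(): print("y",round(y,3),q.sum(),"x",np.round(np.percentile(C[q][:,0],[2,98]),3),"z",np.round(np.percentile(C[q][:,2],[10,50,90]),3))
# max height along crossing corridor
for x in np.arange(.33,.58,.03):
    q=(abs(C[...,0]-x)<.015)&(C[...,1]>-.2)&(C[...,1]<.2); print("x",round(x,2),"zmax",round(C[q][:,2].max(),3))
E
python3 b.py
```

```text
ring_center 0.61 86 mid [ 0.439 -0.358  0.013] mean [ 0.439 -0.358  0.013] rect [ 440. -358.] [39. 39.] 83.4
block_center 0.72 126 mid [ 0.63  -0.472  0.016] mean [ 0.629 -0.472  0.018] rect [ 630. -473.] [30. 44.] 5.6
block_center 0.46 137 mid [ 0.408 -0.44   0.016] mean [ 0.408 -0.44   0.018] rect [ 408. -442.] [32. 41.] 51.2
adapter_center 0.68 87 mid [ 0.569 -0.344  0.017] mean [ 0.569 -0.344  0.019] rect [ 569. -344.] [22. 49.] 88.2
cap_center 0.54 258 mid [ 0.453 -0.238  0.013] mean [ 0.453 -0.237  0.012] rect [ 452. -238.] [54. 58.] 44.5
rack_deck 0.57 1177 mid [0.478 0.083 0.024] mean [0.477 0.082 0.023] rect [478.  83.] [131.  91.] 0.2
feedthrough 0.49 96 mid [ 0.495 -0.479  0.05 ] mean [ 0.494 -0.475  0.059] rect [ 495. -479.] [21. 22.] 2.1
y 0.03 42 x [0.381 0.598] z [0.004 0.011 0.019]
y 0.038 132 x [0.374 0.595] z [0.007 0.032 0.039]
y 0.046 121 x [0.383 0.593] z [0.008 0.032 0.036]
y 0.054 161 x [0.399 0.597] z [0.01  0.029 0.033]
y 0.062 120 x [0.393 0.596] z [0.007 0.027 0.031]
y 0.07 146 x [0.379 0.595] z [0.012 0.025 0.029]
y 0.078 116 x [0.386 0.597] z [0.008 0.022 0.027]
y 0.086 151 x [0.376 0.595] z [0.009 0.019 0.025]
y 0.094 114 x [0.413 0.597] z [0.01  0.018 0.023]
y 0.102 148 x [0.382 0.595] z [0.009 0.017 0.021]
y 0.11 108 x [0.411 0.594] z [0.009 0.014 0.019]
y 0.118 140 x [0.377 0.556] z [0.007 0.014 0.022]
y 0.126 100 x [0.372 0.576] z [0.007 0.02  0.024]
y 0.134 29 x [0.365 0.591] z [0.004 0.005 0.008]
y 0.142 64 x [0.373 0.581] z [0.005 0.007 0.012]
y 0.15 97 x [0.39 0.58] z [0.006 0.015 0.02 ]
y 0.158 95 x [0.379 0.581] z [0.005 0.008 0.018]
x 0.33 zmax 0.058
x 0.36 zmax 1.455
x 0.39 zmax 0.072
x 0.42 zmax 0.094
x 0.45 zmax 0.058
x 0.48 zmax 0.122
x 0.51 zmax 0.122
x 0.54 zmax 0.118
x 0.57 zmax 0.123
```

View pics/zoom.png

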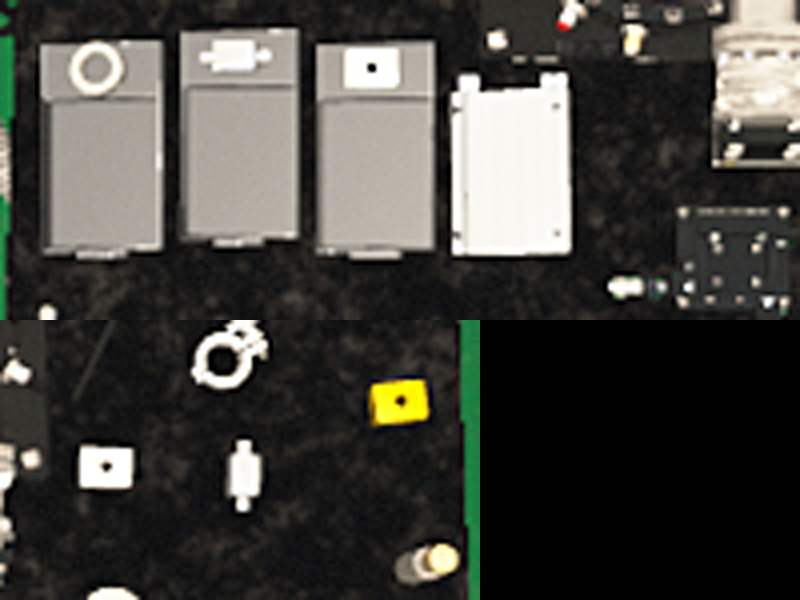

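From left to right, the tray ledges carry the ring, adapter and block samples. The loose block's long side and the adapter's body width both lie along world y. I'll write the move calculator next.

```bash
cat > m.py <<'E'
# usage: m.py x y z jaw_deg [tilt_deg about world x]
import sys
from h import *
def rel(x,y,z,jaw,tilt=0):
    s=ctrl.read_state(); q=s["eef_rot"]; Rc=R.from_quat([q[1],q[2],q[3],q[0]])
    best=None
    for k in (0,180):
        a=np.radians(jaw+k); zt=np.array([np.cos(a),np.sin(a),0]); yt=np.array([0,0,-1.]); xt=np.cross(yt,zt)
        Rt=R.from_rotvec([np.radians(tilt),0,0])*R.from_matrix(np.stack([xt,yt,zt],1))
        rv=(Rc.inv()*Rt).as_rotvec()
        if best is None or np.linalg.norm(rv)<np.linalg.norm(best): best=rv
    sh=Rc.inv().apply(np.array([x,y,z])-s["tcp_pos"])
    J=Rc.as_matrix()[:,2]
    print("t",round(float(s["clock"]),2),"tcp",np.round(s["tcp_pos"],4),"jaw",round(np.degrees(np.arctan2(J[1],J[0])),1),"w",round(float(s["gripper_width"]),4),"F",np.round(s["force"],1),"q",np.round(s["joint_pos"],2))
    print("shift",np.round(sh,4),"rot",np.round(best,3),"rows>=",int(np.ceil(max(np.linalg.norm(sh)/.05,np.degrees(np.linalg.norm(best))/8.59))))
if __name__=="__main__": rel(*map(float,sys.argv[1:]))
E
python3 m.py 0.439 -0.358 0.15 0
python3 - <<'E'
from h import *
im=ctrl.get_image("top"); f,cx,cy=K(im); T=np.array(im["world_from_camera"])
def at(u,v,z):
    d=T[:3,:3]@np.array([(u-cx)/f,(v-cy)/f,1]); return np.round(T[:3,3]+d*(z-T[2,3])/d[2],4)
Z=lambda u,v:(360+u/4-.4,180+(v-320)/4-.4)
print("block",at(*Z(106,467.5),.019)); print("adapter",at(*Z(244,474),.02))
g=im["pixels"].astype(int).min(2)
for n,(u0,v0,u1,v1),z in (("block",(376,208,396,226),.019),("adapter",(412,206,430,232),.015),("cap",(376,243,400,268),.013),("ring",(416,249,436,269),.012)):
    m=(g[v0:v1,u0:u1]>110).astype(np.uint8); y,x=np.nonzero(m); r=cv2.minAreaRect(np.stack([x,y],1).astype(np.float32))
    print(n,m.sum(),at(x.mean()+u0,y.mean()+v0,z),"rect",at(r[0][0]+u0,r[0][1]+v0,z),np.round(r[1],1),round(r[2],1))
E
```

```text
t 1.35 tcp [ 0.1923 -0.6471  0.2313] jaw -73.5 w 0.0853 F [-0.4 -0.2  0.4] q [ 1.2   0.58  0.02  1.44 -0.02  1.13 -0.06]
shift [-0.3188  0.0813 -0.2068] rot [-0.    -1.282  0.   ] rows>= 9
block [ 0.5751 -0.2356  0.019 ]
adapter [ 0.5694 -0.3462  0.02  ]
block 130 [ 0.5754 -0.235   0.019 ] rect [ 0.5766 -0.2353  0.019 ] [10. 12.] 90.0
adapter 111 [ 0.5698 -0.3469  0.015 ] rect [ 0.5689 -0.347   0.015 ] [17.  7.] 90.0
cap 236 [ 0.4513 -0.2397  0.013 ] rect [ 0.4514 -0.2404  0.013 ] [16. 16.] 90.0
ring 103 [ 0.4386 -0.3608  0.012 ] rect [ 0.4384 -0.3602  0.012 ] [12. 13.] 90.0
```

```bash
python3 -m inch '[-0.319,0.081,-0.207,0,-1.282,0,0.4, -0.319,0.081,-0.207,0,-1.282,0,0.4, -0.319,0.081,-0.207,0,-1.282,0,0.4, -0.319,0.081,-0.207,0,-1.282,0,0.4, -0.319,0.081,-0.207,0,-1.282,0,0.4, -0.319,0.081,-0.207,0,-1.282,0,0.4, -0.319,0.081,-0.207,0,-1.282,0,0.4, -0.319,0.081,-0.207,0,-1.282,0,0.4, -0.319,0.081,-0.207,0,-1.282,0,0.4, -0.319,0.081,-0.207,0,-1.282,0,0.4]' 40; python3 m.py 0.4388 -0.3596 0.02 0
```

```text
clock: 2.4
tcp_pos: [0.4398, -0.3568, 0.1502]
eef_rot: [0.501, -0.501, 0.499, -0.499]
force: [0.0, -1.1, 0.4]
gripper_width: 0.0597
t 2.4 tcp [ 0.4398 -0.3568  0.1502] jaw 0.2 w 0.0597 F [ 0.  -1.1  0.4] q [ 0.83  0.51 -0.34  1.83  0.22  0.84  0.38]
shift [ 0.0028  0.1302 -0.001 ] rot [ 0.     0.004 -0.   ] rows>= 3
```

```bash
python3 -m inch '[0.003,0.05,-0.001,0,0,0,0.4, 0.003,0.1,-0.001,0,0,0,0.4, 0.003,0.135,-0.001,0,0,0,0.4, 0.003,0.15,-0.001,0,0,0,0.4, 0.003,0.15,-0.001,0,0,0,0.4, 0.003,0.15,-0.001,0,0,0,-1, 0.003,0.15,-0.001,0,0,0,-1, 0.003,0.15,-0.001,0,0,0,-1, 0.003,0.15,-0.001,0,0,0,-1, 0.003,0.15,-0.001,0,0,0,-1]' 40; python3 m.py 0.4388 -0.3596 0.0 0
```

```text
clock: 3.4
tcp_pos: [0.4393, -0.3606, 0.0015]
eef_rot: [0.501, -0.501, 0.499, -0.5]
force: [-0.9, -0.0, 6.7]
gripper_width: 0.0381
t 3.4 tcp [ 0.4393 -0.3606  0.0015] jaw 0.2 w 0.0381 F [-0.9 -0.   6.7] q [ 0.77  0.72 -0.25  1.94  0.34  0.52  0.28]
shift [-0.001   0.0015 -0.0005] rot [-0.002  0.003  0.001] rows>= 1
```

```bash
python3 -m inch '[0,-0.05,0,0,0,0,-1, 0,-0.1,0,0,0,0,-1, 0,-0.15,0,0,0,0,-1, 0,-0.2,0,0,0,0,-1, -0.05,-0.23,0,0,0,0,-1, -0.1,-0.23,0,0,0,0,-1, -0.15,-0.23,0,0,0,0,-1, -0.2,-0.23,0,0,0,0,-1, -0.25,-0.23,0,0,0,0,-1, -0.3,-0.23,0,0,0,0,-1]'; python3 m.py 0.473 0.409 0.22 0
```

```text
clock: 4.4
tcp_pos: [0.4377, -0.0663, 0.2318]
eef_rot: [0.501, -0.5, 0.498, -0.501]
force: [1.9, 1.3, -0.3]
gripper_width: 0.0378
t 4.4 tcp [ 0.4377 -0.0663  0.2318] jaw 0.1 w 0.0378 F [ 1.9  1.3 -0.3] q [ 0.43  0.25 -0.49  2.01  0.15  0.91 -0.13]
shift [-0.4752  0.011   0.0364] rot [-0.003  0.002  0.002] rows>= 10
```

```bash
python3 -m inch '[-0.05,0,0,0,0,0,-1, -0.1,0,0,0,0,0,-1, -0.15,0,0,0,0,0,-1, -0.2,0,0.01,0,0,0,-1, -0.25,0,0.02,0,0,0,-1, -0.3,0,0.03,0,0,0,-1, -0.35,0,0.036,0,0,0,-1, -0.4,0.02,0.036,0,0,0,-1, -0.45,0.05,0.036,0,0,0,-1, -0.475,0.09,0.036,0,0,0,-1]'; python3 m.py 0.473 0.409 0.0065 0
```

```text
clock: 5.4
tcp_pos: [0.4728, 0.4052, 0.1518]
eef_rot: [0.503, -0.499, 0.498, -0.5]
force: [1.5, -0.2, -0.6]
gripper_width: 0.0383
t 5.4 tcp [0.4728 0.4052 0.1518] jaw 0.2 w 0.0383 F [ 1.5 -0.2 -0.6] q [-0.46  0.61 -0.53  1.68  0.37  0.95 -1.12]
shift [-0.0034  0.1453 -0.0007] rot [-0.006  0.004 -0.002] rows>= 3
```

```bash
python3 -m inch '[-0.003,0.05,0,0,0,0,-1, -0.003,0.1,0,0,0,0,-1, -0.003,0.125,0,0,0,0,-1, -0.003,0.14,0,0,0,0,-1, -0.003,0.146,0,0,0,0,-1, -0.003,0.146,0,0,0,0,-1, -0.003,0.146,0,0,0,0,-1]'; python3 m.py 0.473 0.409 0.0055 0; python3 - <<'E'
from h import *
im=ctrl.get_image("side"); p=im["pixels"][:,:,::-1]; cv2.imwrite("pics/s1.png",p[60:340,160:500].repeat(2,0).repeat(2,1)[:560])
E
```

```text
clock: 6.1
tcp_pos: [0.4746, 0.4093, 0.0075]
eef_rot: [0.504, -0.498, 0.498, -0.5]
force: [-0.1, -0.1, 0.1]
gripper_width: 0.0379
t 6.1 tcp [0.4746 0.4093 0.0075] jaw 0.2 w 0.0379 F [-0.1 -0.1  0.1] q [-0.53  0.79 -0.43  1.78  0.5   0.68 -1.24]
shift [ 0.0003  0.002  -0.0016] rot [-0.008  0.003 -0.004] rows>= 1
```

View pics/s1.png

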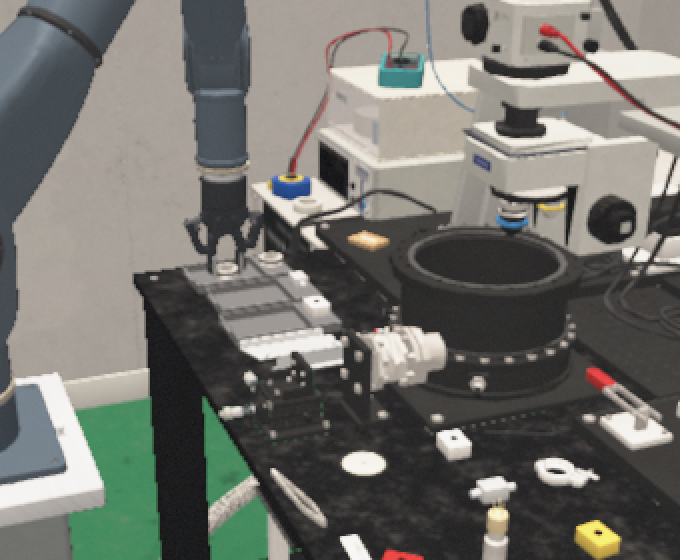

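The ring is in the fingers over the ring tray at about (227,268), just in front of its sample. I'll lower the last few millimetres, release and lift.

```bash
python3 -m inch '[0,0.003,0,0,0,0,-1, 0,0.003,0,0,0,0,-1, 0,0.003,0,0,0,0,0.1, 0,0.003,0,0,0,0,0.3, 0,0.003,0,0,0,0,0.3, 0,0.003,0,0,0,0,0.3, 0,-0.04,0,0,0,0,0.3, 0,-0.09,0,0,0,0,0.3, 0,-0.14,0,0,0,0,0.3, 0,-0.19,0,0,0,0,0.3]'; python3 m.py 0.44 -0.05 0.22 0;python3 m.py 0.5752 -0.2345 0.2 0
```

```text
clock: 7.15
tcp_pos: [0.4727, 0.4082, 0.1995]
eef_rot: [0.504, -0.498, 0.498, -0.5]
force: [0.5, 0.6, -1.0]
gripper_width: 0.0556
t 7.15 tcp [0.4727 0.4082 0.1995] jaw 0.2 w 0.0556 F [ 0.5  0.6 -1. ] q [-0.45  0.56 -0.55  1.62  0.34  1.05 -1.1 ]
shift [ 0.458  -0.0227 -0.0342] rot [-0.008  0.004 -0.004] rows>= 10
t 7.15 tcp [0.4727 0.4082 0.1995] jaw 0.2 w 0.0556 F [ 0.5  0.6 -1. ] q [-0.45  0.56 -0.55  1.62  0.34  1.05 -1.1 ]
shift [ 0.6431 -0.0024  0.1001] rot [-0.008  0.004 -0.004] rows>= 14
```

```bash
python3 -m inch '[0.05,-0.03,-0.015,0,0,0,0.3, 0.1,-0.03,-0.034,0,0,0,0.3, 0.15,-0.03,-0.034,0,0,0,0.3, 0.2,-0.03,-0.034,0,0,0,0.3, 0.25,-0.03,-0.034,0,0,0,0.3, 0.3,-0.03,-0.034,0,0,0,0.3, 0.35,-0.03,-0.034,0,0,0,0.3, 0.4,-0.03,-0.034,0,0,0,0.3, 0.45,-0.03,-0.034,0,0,0,0.3, 0.5,-0.03,-0.034,0,0,0,0.3]' 40; python3 -m inch '[0.05,0,0,0,0,0,0.3, 0.1,0,0,0,0,0,0.3, 0.145,0,0.04,0,0,0,0.3, 0.145,0.01,0.09,0,0,0,0.3, 0.145,0.05,0.135,0,0,0,0.3, 0.145,0.1,0.135,0,0,0,0.3]'; python3 m.py 0.5758 -0.2345 0.004 0
python3 - <<'E'
from h import *
im=ctrl.get_image("side"); p=im["pixels"][:,:,::-1]; cv2.imwrite("pics/s2.png",cv2.resize(p[180:380,260:520],None,fx=3,fy=3)[:600,:780])
for l in ("block_center","ring_center"):
  for d in ctrl.tip_of(im,l)[:4]: print(l,round(d["p"],2),np.round(w(im,d["xyz"]),3))
E
```

```text
clock: 8.15
tcp_pos: [0.4399, -0.0812, 0.2275]
eef_rot: [0.504, -0.498, 0.498, -0.5]
force: [2.0, 0.0, 1.1]
gripper_width: 0.0557
clock: 8.75
tcp_pos: [0.5792, -0.2254, 0.1414]
eef_rot: [0.506, -0.496, 0.496, -0.502]
force: [-0.0, -0.7, -0.3]
gripper_width: 0.0552
t 8.75 tcp [ 0.5792 -0.2254  0.1414] jaw 0.2 w 0.0552 F [-0.  -0.7 -0.3] q [ 0.55  0.6  -0.4   1.7   0.28  0.88  0.04]
shift [ 0.0095  0.1373 -0.0057] rot [-0.017  0.004 -0.003] rows>= 3
block_center 0.73 [ 0.567 -0.237  0.012]
block_center 0.72 [ 0.623 -0.474  0.009]
block_center 0.53 [ 0.401 -0.442  0.015]
ring_center 0.67 [0.475 0.411 0.012]
```

View pics/s2.png

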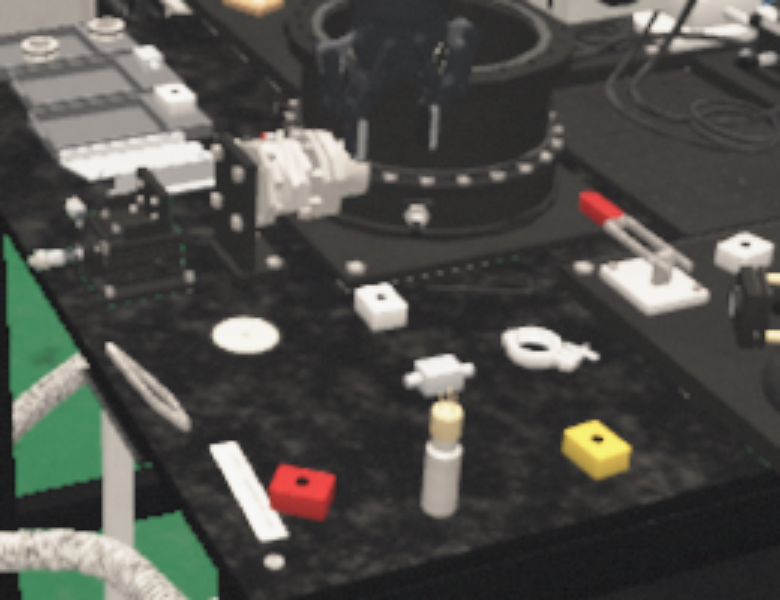

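The ring lies flat in its bay at (40,47), and the block at (380,305) is directly below the open jaws. Going down to grasp it.

```bash
python3 -m inch '[0.009,0.04,-0.005,-0.017,0.004,-0.003,0.3, 0.009,0.08,-0.005,-0.017,0.004,-0.003,0.3, 0.009,0.115,-0.005,-0.017,0.004,-0.003,0.3, 0.009,0.138,-0.005,-0.017,0.004,-0.003,0.3, 0.009,0.138,-0.005,-0.017,0.004,-0.003,0.3, 0.009,0.138,-0.005,-0.017,0.004,-0.003,-1, 0.009,0.138,-0.005,-0.017,0.004,-0.003,-1, 0.009,0.138,-0.005,-0.017,0.004,-0.003,-1, 0.009,0.138,-0.005,-0.017,0.004,-0.003,-1, 0.009,0.138,-0.005,-0.017,0.004,-0.003,-1]'; python3 m.py 0.5758 -0.2345 0.004 0
```

```text
clock: 9.9
tcp_pos: [0.5686, -0.2331, 0.0022]
eef_rot: [0.498, -0.502, 0.503, -0.497]
force: [-1.1, -0.7, 7.2]
gripper_width: 0.0289
t 9.9 tcp [ 0.5686 -0.2331  0.0022] jaw 0.0 w 0.0289 F [-1.1 -0.7  7.2] q [ 0.51  0.77 -0.32  1.8   0.38  0.64 -0.03]
shift [ 0.0014 -0.0018  0.0072] rot [ 0.011  0.001 -0.002] rows>= 1
```

```bash
python3 -m inch '[0,-0.05,0,0,0,0,-1, 0,-0.1,-0.01,0,0,0,-1, 0,-0.14,-0.04,0,0,0,-1, 0,-0.18,-0.07,0,0,0,-1, 0,-0.21,-0.11,0,0,0,-1, -0.03,-0.23,-0.13,0,0,0,-1, -0.08,-0.23,-0.13,0,0,0,-1, -0.13,-0.23,-0.13,0,0,0,-1, -0.18,-0.23,-0.13,0,0,0,-1, -0.23,-0.23,-0.13,0,0,0,-1]'; python3 m.py 0.475 0.191 0.15 0
```

```text
clock: 10.9
tcp_pos: [0.4406, -0.0019, 0.2361]
eef_rot: [0.498, -0.502, 0.502, -0.498]
force: [1.6, -0.3, -1.0]
gripper_width: 0.0289
t 10.9 tcp [ 0.4406 -0.0019  0.2361] jaw -0.0 w 0.0289 F [ 1.6 -0.3 -1. ] q [ 0.34  0.26 -0.56  1.99  0.17  0.94 -0.3 ]
shift [-0.1929  0.086   0.035 ] rot [ 0.007 -0.    -0.001] rows>= 5
```

```bash
python3 -m inch '[-0.05,0,0,0,0,0,-1, -0.1,0,0,0.007,0,0,-1, -0.15,0,0.015,0.007,0,0,-1, -0.193,0.03,0.033,0.007,0,0,-1, -0.193,0.08,0.033,0.007,0,0,-1, -0.193,0.13,0.033,0.007,0,0,-1, -0.193,0.175,0.033,0.007,0,0,-1, -0.193,0.215,0.033,0.007,0,0,-1, -0.193,0.215,0.033,0.007,0,0,-1]'; python3 m.py 0.475 0.191 0.006 0
```

```text
clock: 11.8
tcp_pos: [0.4701, 0.1903, 0.0186]
eef_rot: [-0.498, 0.502, -0.5, 0.499]
force: [-0.7, 0.2, 0.5]
gripper_width: 0.0293
t 11.8 tcp [0.4701 0.1903 0.0186] jaw 0.0 w 0.0293 F [-0.7  0.2  0.5] q [-0.2   0.66 -0.41  2.08  0.53  0.51 -1.01]
shift [-0.0008  0.0126  0.005 ] rot [0.005 0.001 0.002] rows>= 1
```

```bash
python3 -m inch '[0,0.008,0.002,0.005,0,0,-1, 0,0.012,0.004,0.005,0,0,-1, 0,0.013,0.004,0.005,0,0,-1, 0,0.013,0.004,0.005,0,0,-1]'; python3 m.py 0.475 0.191 0.006 0; python3 -m inch '[0,0,0,0,0,0,-0.1, 0,0,0,0,0,0,0.1, 0,0,0,0,0,0,0.1, 0,0,0,0,0,0,0.1, 0,-0.03,0,0,0,0,0.1, 0,-0.08,0,0,0,0,0, 0,-0.13,0,0,0,0,0, 0,-0.18,0,0,0,0,0, 0.02,-0.22,-0.02,0,0,0,0, 0.07,-0.22,-0.035,0,0,0,0]'; python3 m.py 0.44 -0.3 0.23 90; python3 m.py 0.569 -0.3469 0.15 90
```

```text
clock: 12.2
tcp_pos: [0.475, 0.1904, 0.0069]
eef_rot: [-0.5, 0.5, -0.499, 0.501]
force: [-0.7, 0.5, -0.2]
gripper_width: 0.0289
t 12.2 tcp [0.475  0.1904 0.0069] jaw 0.0 w 0.0289 F [-0.7  0.5 -0.2] q [-0.22  0.68 -0.39  2.08  0.55  0.48 -1.02]
shift [-0.0006  0.0009  0.    ] rot [-0.002  0.     0.001] rows>= 1
clock: 13.2
tcp_pos: [0.4417, 0.1272, 0.2318]
eef_rot: [0.505, -0.498, 0.497, -0.5]
force: [1.9, -1.2, -0.9]
gripper_width: 0.0427
t 13.2 tcp [0.4417 0.1272 0.2318] jaw 0.4 w 0.0427 F [ 1.9 -1.2 -0.9] q [ 0.11  0.29 -0.64  1.97  0.22  0.93 -0.63]
shift [ 4.272e-01  3.000e-04 -4.400e-03] rot [-0.011 -1.565  0.006] rows>= 11
t 13.2 tcp [0.4417 0.1272 0.2318] jaw 0.4 w 0.0427 F [ 1.9 -1.2 -0.9] q [ 0.11  0.29 -0.64  1.97  0.22  0.93 -0.63]
shift [0.4752 0.0816 0.1234] rot [-0.011 -1.565  0.006] rows>= 11
```

```bash
python3 -m inch '[0.05,0,0,-0.01,-0.15,0,0.1, 0.1,0,0,-0.01,-0.3,0,0.1, 0.15,0,0,-0.01,-0.45,0,0.1, 0.2,0,0,-0.01,-0.6,0,0.1, 0.25,0,0,-0.01,-0.75,0,0.1, 0.3,0,0,-0.01,-0.9,0,0.1, 0.35,0,0,-0.01,-1.05,0,0.1, 0.4,0,0.02,-0.01,-1.2,0,0.1, 0.45,0.02,0.06,-0.01,-1.35,0,0.1, 0.475,0.05,0.1,-0.011,-1.5,0.006,0.1]'; python3 m.py 0.569 -0.347 0.1 90
```

```text
clock: 14.2
tcp_pos: [0.5102, -0.3141, 0.2028]
eef_rot: [-0.703, 0.705, -0.065, 0.066]
force: [0.9, 0.9, 0.9]
gripper_width: 0.0475
t 14.2 tcp [ 0.5102 -0.3141  0.2028] jaw 79.4 w 0.0475 F [0.9 0.9 0.9] q [ 0.96  0.58 -0.78  1.67  0.45  1.08  1.43]
shift [ 0.0635  0.1031 -0.0212] rot [ 0.003 -0.185  0.003] rows>= 3
```

```bash
python3 -m inch '[0.03,0.02,-0.01,0,-0.12,0,0.1, 0.063,0.06,-0.021,0,-0.185,0,0.1, 0.063,0.1,-0.021,0.003,-0.185,0.003,0.1, 0.063,0.1,-0.021,0.003,-0.185,0.003,0.1, 0.063,0.1,-0.021,0.003,-0.185,0.003,0.1]'; python3 m.py 0.569 -0.347 0.003 90
python3 - <<'E'
from h import *
im=ctrl.get_image("side"); p=im["pixels"][:,:,::-1]; cv2.imwrite("pics/s3.png",cv2.resize(p[180:380,260:520],None,fx=3,fy=3)[:600,:780])
E
```

```text
clock: 14.7
tcp_pos: [0.5681, -0.3461, 0.1033]
eef_rot: [0.708, -0.707, 0.001, 0.001]
force: [0.3, -0.5, 0.4]
gripper_width: 0.0466
t 14.7 tcp [ 0.5681 -0.3461  0.1033] jaw 90.0 w 0.0466 F [ 0.3 -0.5  0.4] q [ 0.9   0.78 -0.75  1.59  0.6   1.02  1.54]
shift [ 0.0011  0.1003 -0.001 ] rot [-0.001 -0.    -0.002] rows>= 3
```

View pics/s3.png

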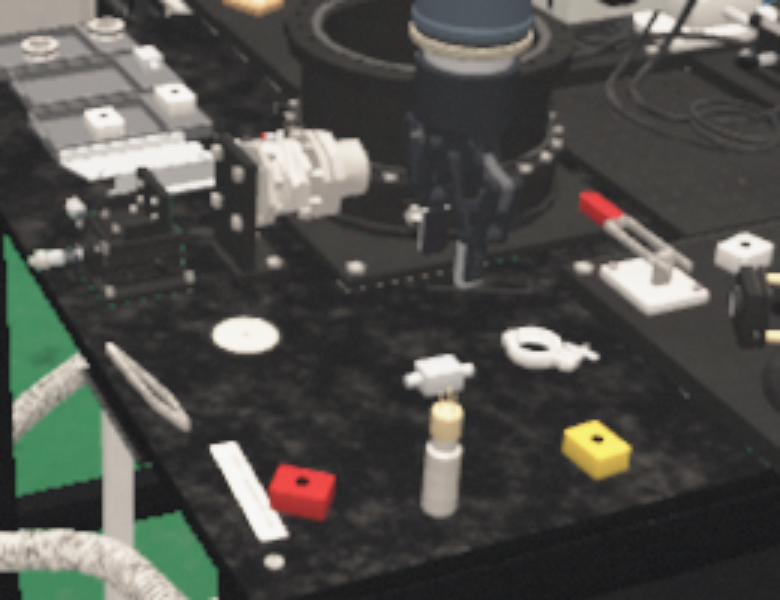

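The block lies flat in its bay at (103,120), and the adapter at (440,375) is in line with the jaws. Grasping it now.

```bash
python3 -m inch '[0.001,0.04,-0.001,0,0,0,0.1, 0.001,0.075,-0.001,0,0,0,0.1, 0.001,0.1,-0.001,0,0,0,0.1, 0.001,0.1,-0.001,0,0,0,0.1, 0.001,0.1,-0.001,0,0,0,-1, 0.001,0.1,-0.001,0,0,0,-1, 0.001,0.1,-0.001,0,0,0,-1, 0.001,0.1,-0.001,0,0,0,-1, 0.001,0.1,-0.001,0,0,0,-1, 0.001,0.1,-0.001,0,0,0,-1]'; python3 m.py 0.569 -0.347 0.003 90;  python3 -m inch '[0,-0.05,0,0,0,0,-1, 0,-0.1,0,0,0,0,-1, 0,-0.14,0.02,0,0,0,-1, -0.02,-0.17,0.06,0,0,0,-1, -0.05,-0.2,0.1,0,0,0,-1, -0.09,-0.23,0.13,0,0,0,-1, -0.13,-0.23,0.17,0,0,0,-1, -0.13,-0.23,0.21,0,0,0,-1, -0.13,-0.23,0.26,0,0,0,-1, -0.13,-0.23,0.31,0,0,0,-1]'; python3 m.py 0.48 0.301 0.15 90
```

```text
clock: 15.75
tcp_pos: [0.5718, -0.348, 0.0082]
eef_rot: [-0.706, 0.708, 0.002, 0.002]
force: [-0.5, 1.4, 8.8]
gripper_width: 0.0209
t 15.75 tcp [ 0.5718 -0.348   0.0082] jaw 90.0 w 0.0209 F [-0.5  1.4  8.8] q [ 0.86  0.88 -0.68  1.65  0.7   0.86  1.46]
shift [-0.0029  0.0052  0.001 ] rot [ 0.003 -0.     0.005] rows>= 1
clock: 16.75
tcp_pos: [0.4403, -0.045, 0.2387]
eef_rot: [-0.705, 0.709, 0.002, 0.003]
force: [1.3, -0.2, -0.4]
gripper_width: 0.0211
t 16.75 tcp [ 0.4403 -0.045   0.2387] jaw 89.9 w 0.0211 F [ 1.3 -0.2 -0.4] q [ 0.73  0.32 -0.96  1.99  0.33  0.98  1.18]
shift [0.0384 0.0873 0.3465] rot [ 0.005 -0.002  0.008] rows>= 8
```

```bash
python3 -m inch '[0,0,0.05,0,0,0,-1, 0,0,0.1,0,0,0,-1, 0,0,0.15,0,0,0,-1, 0,0,0.2,0,0,0,-1, 0.01,0,0.25,0,0,0,-1, 0.02,0,0.3,0.005,0,0.008,-1, 0.036,0.03,0.346,0.005,0,0.008,-1, 0.036,0.08,0.346,0.005,0,0.008,-1, 0.036,0.13,0.346,0.005,0,0.008,-1, 0.036,0.18,0.346,0.005,0,0.008,-1]';  python3 m.py 0.478 0.301 0.0125 90
```

```text
clock: 17.75
tcp_pos: [0.4787, 0.3013, 0.0629]
eef_rot: [0.708, -0.707, -0.001, -0.001]
force: [0.7, 0.5, -1.3]
gripper_width: 0.0209
t 17.75 tcp [0.4787 0.3013 0.0629] jaw 90.0 w 0.0209 F [ 0.7  0.5 -1.3] q [-0.17  0.72 -0.76  1.9   0.68  0.8   0.27]
shift [-0.0008  0.0504 -0.0004] rot [-0.002 -0.001  0.003] rows>= 2
```

```bash
python3 -m inch '[0,0.025,0,0,0,0,-1, 0,0.042,0,0,0,0,-1, 0,0.05,0,0,0,0,-1, 0,0.05,0,0,0,0,-1, 0,0.05,0,0,0,0,-1]';  python3 m.py 0.478 0.301 0.0115 90
python3 - <<'E'
from h import *
im=ctrl.get_image("side"); p=im["pixels"][:,:,::-1]; cv2.imwrite("pics/s4.png",cv2.resize(p[150:270,240:400],None,fx=5,fy=5)[:600,:800])
E
```

```text
clock: 18.25
tcp_pos: [0.4795, 0.302, 0.0144]
eef_rot: [0.708, -0.706, -0.001, -0.002]
force: [0.2, 1.0, -0.2]
gripper_width: 0.0209
t 18.25 tcp [0.4795 0.302  0.0144] jaw 90.0 w 0.0209 F [ 0.2  1.  -0.2] q [-0.21  0.78 -0.7   1.93  0.76  0.71  0.2 ]
shift [-0.0016  0.0029 -0.001 ] rot [-0.003 -0.001  0.005] rows>= 1
```

View pics/s4.png

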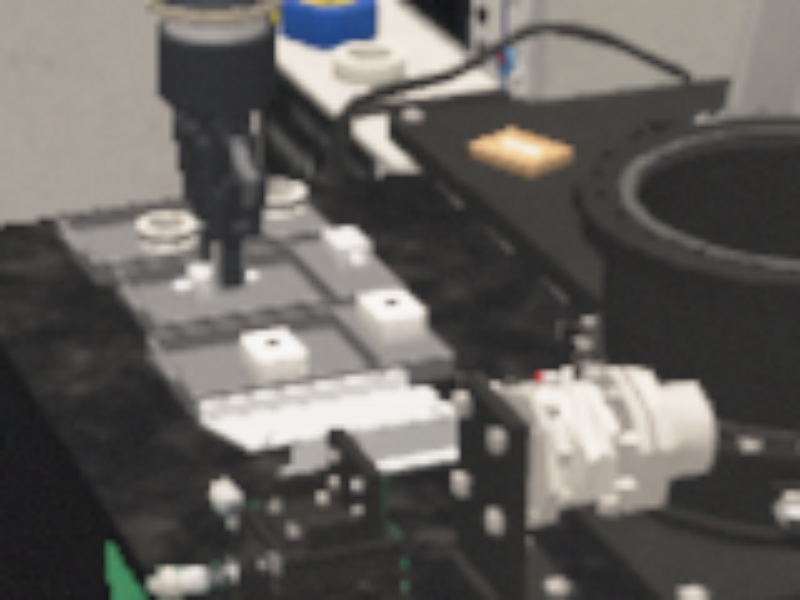

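The adapter is gripped level over the middle tray at (215,275). I'll lower it a little and release.

```bash
python3 -m inch '[0,0.003,0,0,0,0,-1, 0,0.004,0,0,0,0,-1, 0,0.004,0,0,0,0,-1]'; python3 -m inch '[0,0,0,0,0,0,-0.3, 0,0,0,0,0,0,-0.2, 0,0,0,0,0,0,-0.1, 0,0,0,0,0,0,-0.1, 0,-0.03,0,0,0,0,-0.1, 0,-0.08,0,0,0,0,0, 0,-0.13,0,0,0,0,0, 0,-0.18,0,0,0,0,0.5, -0.02,-0.22,-0.02,0,0,0,1, -0.035,-0.22,-0.06,0,0,0,1]'; python3 m.py 0.44 -0.2 0.22 0; python3 m.py 0.4515 -0.2388 0.12 0
```

```text
clock: 18.6
tcp_pos: [0.4802, 0.3022, 0.0112]
eef_rot: [0.708, -0.706, -0.002, -0.003]
force: [0.2, -0.6, 4.6]
gripper_width: 0.0206
clock: 19.6
tcp_pos: [0.444, 0.2461, 0.2358]
eef_rot: [0.711, -0.704, -0.006, -0.003]
force: [0.8, -0.5, -0.3]
gripper_width: 0.0833
t 19.6 tcp [0.444  0.2461 0.2358] jaw 90.2 w 0.0833 F [ 0.8 -0.5 -0.3] q [ 0.07  0.43 -0.95  1.86  0.41  1.04  0.53]
shift [-0.0056  0.0113 -0.4462] rot [ 0.002 -1.568  0.018] rows>= 11
t 19.6 tcp [0.444  0.2461 0.2358] jaw 90.2 w 0.0833 F [ 0.8 -0.5 -0.3] q [ 0.07  0.43 -0.95  1.86  0.41  1.04  0.53]
shift [ 0.0045  0.111  -0.486 ] rot [ 0.002 -1.568  0.018] rows>= 11
```

```bash
python3 -m inch '[-0.004,0,-0.05,0,0.15,0.01,1, -0.004,0,-0.1,0,0.3,0.01,1, -0.004,0,-0.15,0,0.45,0.01,1, -0.004,0,-0.2,0,0.6,0.01,1, -0.004,0,-0.25,0,0.75,0.01,1, -0.004,0,-0.3,0,0.9,0.01,1, -0.004,0,-0.35,0,1.05,0.01,1, -0.004,0,-0.4,0,1.2,0.01,1, -0.002,0.01,-0.45,0,1.35,0.01,1, 0.004,0.04,-0.484,0,1.5,0.01,1]'; python3 m.py 0.4515 -0.2388 0.1 0
```

```text
clock: 20.6
tcp_pos: [0.4505, -0.2419, 0.1925]
eef_rot: [0.522, -0.51, 0.484, -0.483]
force: [0.9, -0.1, -0.0]
gripper_width: 0.0853
t 20.6 tcp [ 0.4505 -0.2419  0.1925] jaw 3.7 w 0.0853 F [ 0.9 -0.1 -0. ] q [ 0.76  0.4  -0.49  1.91  0.22  0.88  0.23]
shift [-0.0019  0.0925  0.0002] rot [-0.01   0.064 -0.012] rows>= 2
```

```bash
python3 -m inch '[-0.002,0.05,0,-0.01,0.064,-0.012,1, -0.002,0.09,0,-0.01,0.064,-0.012,1, -0.002,0.13,0,-0.01,0.064,-0.012,1, -0.002,0.16,0,-0.01,0.064,-0.012,1, -0.002,0.165,0,-0.01,0.064,-0.012,1, -0.002,0.165,0,-0.01,0.064,-0.012,1]'; python3 m.py 0.4515 -0.2388 0.0 0
python3 - <<'E'
from h import *
im=ctrl.get_image("side"); p=im["pixels"][:,:,::-1]; cv2.imwrite("pics/s5.png",cv2.resize(p[220:340,280:440],None,fx=5,fy=5)[:600,:800])
E
```

```text
clock: 21.2
tcp_pos: [0.4518, -0.2374, 0.0273]
eef_rot: [-0.5, 0.5, -0.5, 0.499]
force: [0.4, -0.1, 0.1]
gripper_width: 0.0856
t 21.2 tcp [ 0.4518 -0.2374  0.0273] jaw 0.1 w 0.0856 F [ 0.4 -0.1  0.1] q [ 0.61  0.64 -0.33  2.07  0.41  0.5  -0.02]
shift [ 0.0015  0.0273 -0.0003] rot [ 0.001  0.001 -0.001] rows>= 1
```

View pics/s5.png

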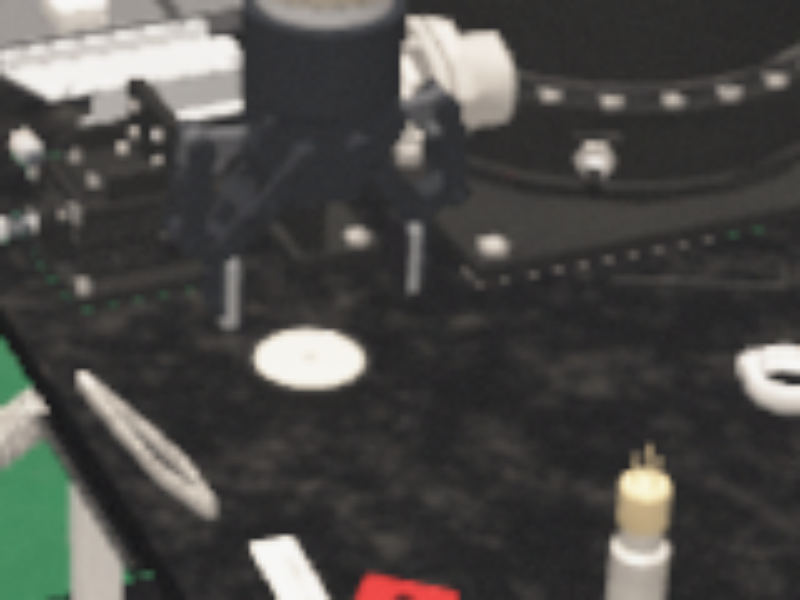

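The open jaws straddle the cap at (310,358) with clearance on both sides.

```bash
python3 -m inch '[0.001,0.015,0,0,0,0,0.75, 0.001,0.027,0,0,0,0,0.75, 0.001,0.029,0,0,0,0,0.75, 0.001,0.029,0,0,0,0,0.75, 0.001,0.029,0,0,0,0,-1, 0.001,0.029,0,0,0,0,-1, 0.001,0.029,0,0,0,0,-1, 0.001,0.029,0,0,0,0,-1]' 30; python3 m.py 0.4515 -0.2388 0.0 0
python3 - <<'E'
from h import *
im=ctrl.get_image("side"); p=im["pixels"][:,:,::-1]; cv2.imwrite("pics/s6.png",cv2.resize(p[240:320,300:400],None,fx=7,fy=7)[:600,:800])
E
```

```text
clock: 22.05
tcp_pos: [0.4528, -0.2389, 0.0002]
eef_rot: [0.5, -0.5, 0.499, -0.5]
force: [-1.5, 0.7, 6.1]
gripper_width: 0.0598
t 22.05 tcp [ 4.528e-01 -2.389e-01  2.000e-04] jaw 0.0 w 0.0598 F [-1.5  0.7  6.1] q [ 0.59  0.68 -0.29  2.09  0.45  0.43 -0.05]
shift [-0.0001  0.0002 -0.0013] rot [-0.002  0.001  0.   ] rows>= 1
```

View pics/s6.png

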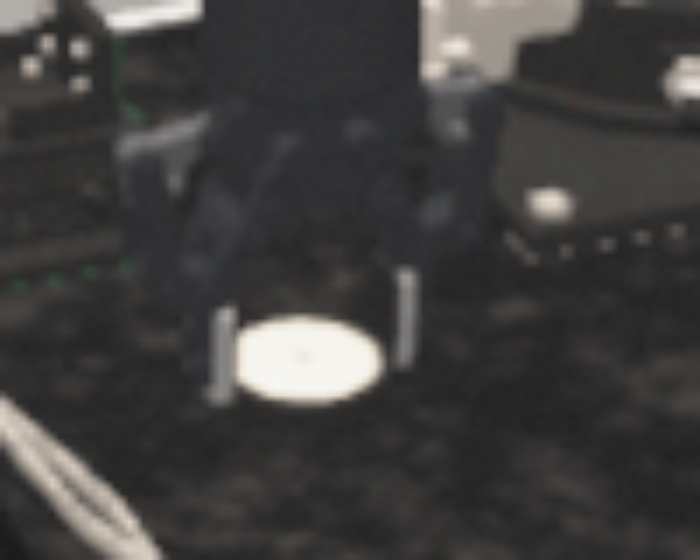

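```bash
python3 -m inch '[0,-0.04,0,0,0,0,-1, 0,-0.09,0,0,0,0,-1, 0,-0.14,0,0,0,0,-1, 0,-0.19,-0.005,0,0,0,-1, -0.02,-0.23,-0.01,0,0,0,-1, -0.06,-0.24,-0.01,0,0,0,-1, -0.11,-0.24,-0.01,0,0,0,-1, -0.14,-0.24,-0.01,0,0,0,-1, -0.14,-0.24,-0.01,0,0,0,-1]'
python3 - <<'E'
from h import *
print(round(float(ctrl.read_state()["gripper_width"]),4))
for n in("top","side"):
    im=ctrl.get_image(n); C=cloud(im)
    b=None
    for d in ctrl.masks_of(im,"rack_deck")[:2]:
        P=C[d["region"]&(im["range_z"]>0)]
        P=P[(abs(P[:,1]-.083)<.07)&(abs(P[:,0]-.478)<.1)]
        if len(P)<200: continue
        print(n,d["p"],len(P),"x",np.round(np.percentile(P[:,0],[1,5,95,99]),4),"y",np.round(np.percentile(P[:,1],[1,5,95,99]),4))
        Q=P[(P[:,1]>.05)&(P[:,1]<.105)&(abs(P[:,0]-.478)<.055)]
        for _ in range(4):
            co=np.linalg.lstsq(np.c_[Q[:,:2],np.ones(len(Q))],Q[:,2],rcond=None)[0]; r=Q[:,2]-np.c_[Q[:,:2],np.ones(len(Q))]@co; Q=Q[abs(r)<max(.002,1.5*r.std())]
        print(" plane",np.round(co,4),"deg",np.degrees(np.arctan(np.hypot(*co[:2]))),"rms",r.std(),"y at z=.012",(.012-co[2]-co[0]*.478)/co[1])
        # fixed slope
        print(" c fixed slope",np.mean(Q[:,1]+(Q[:,2]-.012)/np.tan(np.radians(15))))
    for dct in ctrl.tip_of(im,"rack_deck")[:3]: print(" tip",round(dct["p"],2),np.round(w(im,dct["xyz"]),4))
p=im["pixels"][:,:,::-1]; cv2.imwrite("pics/s7.png",cv2.resize(p[100:260,260:440],None,fx=3.7,fy=3.7)[:600,:800])
E
python3 m.py 0.478 0.083 0.15 0 -15
```

```text
clock: 23.0
tcp_pos: [0.4423, -0.0943, 0.2413]
eef_rot: [0.503, -0.501, 0.497, -0.499]
force: [-0.2, 0.2, -0.3]
gripper_width: 0.0596
0.0596
top 0.65 1149 x [0.4136 0.4197 0.5344 0.5413] y [0.0373 0.0407 0.1241 0.1278]
 plane [ 0.0117 -0.269   0.039 ] deg 15.0697099585629 rms 0.0013516678158260454 y at z=.012 0.12109858280007608
 c fixed slope 0.12139485124763895
 tip 0.73 [0.4775 0.1153 0.0123]
side 0.69 509 x [0.4066 0.411  0.5284 0.5411] y [0.0341 0.038  0.1266 0.1462]
 plane [ 0.0023 -0.2743  0.046 ] deg 15.341392009368278 rms 0.0007046929647577349 y at z=.012 0.12808163569969655
 c fixed slope 0.1292614466245756
 tip 0.87 [0.4758 0.1185 0.0136]
t 23.3 tcp [ 0.4422 -0.1     0.24  ] jaw -0.1 w 0.0596 F [-0.3 -0.6 -0.5] q [ 0.56  0.27 -0.56  1.97  0.17  0.95 -0.09]
shift [-0.1831  0.09    0.0355] rot [-0.001 -0.001 -0.261] rows>= 5
```

View pics/s7.png

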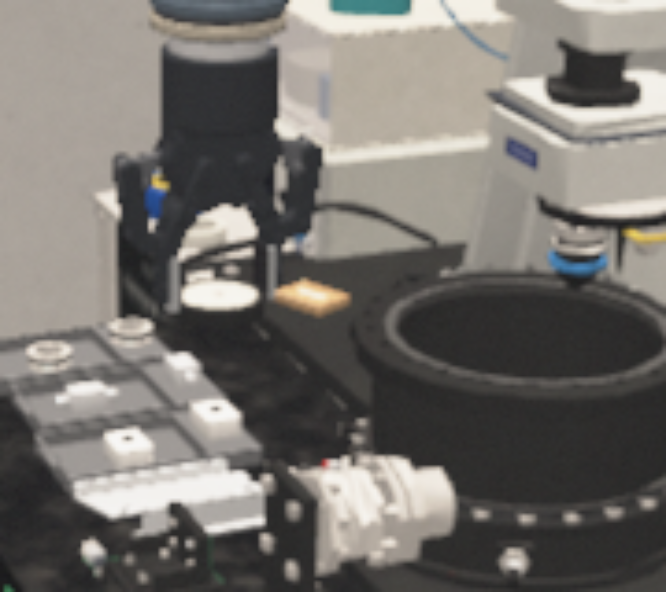

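The cap is held level at (220,295), and the adapter lies flat in its bay at (87,393). Next I'll go above the rack with a 15° tilt.

```bash
python3 -m inch '[-0.04,0,0,0,0,0,-1, -0.08,0,0,0,0,-0.05,-1, -0.12,0,0.01,0,0,-0.1,-1, -0.16,0,0.02,0,0,-0.17,-1, -0.19,0.03,0.035,0,0,-0.22,-1, -0.19,0.07,0.035,0,0,-0.261,-1, -0.19,0.12,0.035,0,0,-0.261,-1, -0.19,0.16,0.035,0,0,-0.261,-1, -0.19,0.175,0.035,0,0,-0.261,-1, -0.19,0.175,0.035,0,0,-0.261,-1]'; python3 m.py 0.477 0.085 0.0242 0 -15; python3 - <<'E'
from h import *
im=ctrl.get_image("side"); p=im["pixels"][:,:,::-1]; cv2.imwrite("pics/s8.png",cv2.resize(p[160:260,250:380],None,fx=6,fy=6)[:600,:800])
E
```

```text
clock: 24.3
tcp_pos: [0.477, 0.0889, 0.0636]
eef_rot: [-0.429, 0.561, -0.431, 0.561]
force: [0.1, -0.4, -0.0]
gripper_width: 0.0593
t 24.3 tcp [0.477  0.0889 0.0636] jaw -0.1 w 0.0593 F [ 0.1 -0.4 -0. ] q [-0.14  0.61 -0.46  2.05  0.69  0.81 -1.11]
shift [-0.0064  0.039   0.0001] rot [ 0.002 -0.001  0.001] rows>= 1
```

View pics/s8.png

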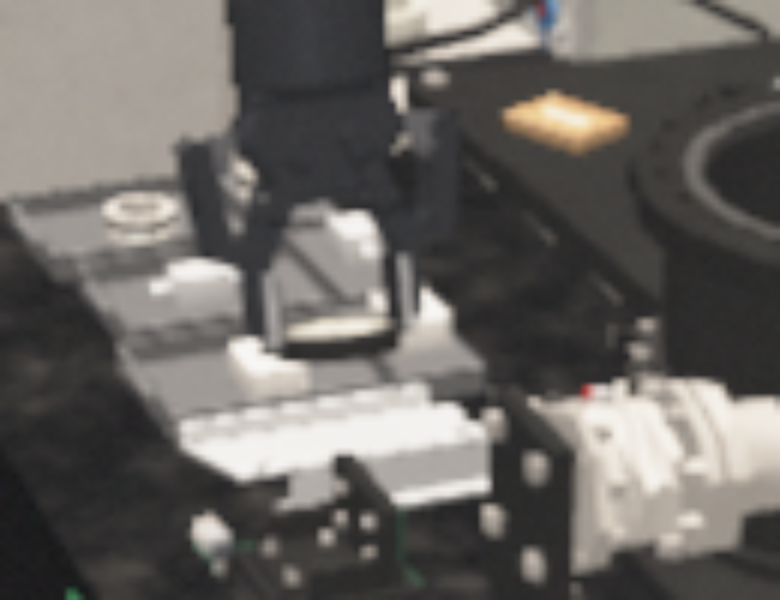

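The cap is over the deck and tilted parallel to it at (335,335). Descending.

```bash
python3 -m inch '[-0.003,0.02,0,0,0,0,-1, -0.006,0.033,0,0,0,0,-1, -0.006,0.038,0,0,0,0,-1, -0.006,0.038,0,0,0,0,-1]'; python3 m.py 0.477 0.085 0.0242 0 -15; python3 -m inch '[0,0.002,0,0,0,0,-1, 0,0.003,0,0,0,0,-1, 0,0.003,0,0,0,0,-1]'; python3 m.py 0.477 0.0895 0.0201 0 -15
```

```text
clock: 24.75
tcp_pos: [0.4781, 0.0851, 0.0273]
eef_rot: [-0.43, 0.56, -0.431, 0.562]
force: [0.4, -0.2, -0.6]
gripper_width: 0.0591
t 24.75 tcp [0.4781 0.0851 0.0273] jaw -0.1 w 0.0591 F [ 0.4 -0.2 -0.6] q [-0.17  0.67 -0.42  2.08  0.77  0.74 -1.18]
shift [-0.0007  0.003  -0.0011] rot [-0.    -0.003  0.001] rows>= 1
clock: 25.05
tcp_pos: [0.4783, 0.0843, 0.0247]
eef_rot: [-0.43, 0.56, -0.431, 0.562]
force: [-0.8, 0.7, 0.4]
gripper_width: 0.0593
t 25.05 tcp [0.4783 0.0843 0.0247] jaw -0.2 w 0.0593 F [-0.8  0.7  0.4] q [-0.17  0.67 -0.42  2.08  0.77  0.73 -1.19]
shift [-0.0062  0.0031 -0.0013] rot [-0.001 -0.003  0.001] rows>= 1
```

```bash
python3 -m inch '[0,0.002,0,0,0,0,-1, 0,0.003,0,0,0,0,-1, 0,0.003,0,0,0,0,-1, 0,0.003,0,0,0,0,-1]'; python3 m.py 0.477 0.0895 0.0201 0 -15;
```

```text
clock: 25.45
tcp_pos: [0.4783, 0.0835, 0.0218]
eef_rot: [-0.43, 0.56, -0.431, 0.562]
force: [0.5, -0.4, -0.6]
gripper_width: 0.0592
t 25.45 tcp [0.4783 0.0835 0.0218] jaw -0.1 w 0.0592 F [ 0.5 -0.4 -0.6] q [-0.17  0.68 -0.42  2.08  0.78  0.72 -1.19]
shift [-0.0062  0.0001 -0.0013] rot [-0.    -0.003  0.001] rows>= 1
```

```bash
python3 -m inch '[0,0.0015,0,0,0,0,-1, 0,0.0015,0,0,0,0,-1, 0,0.0015,0,0,0,0,-1]'; python3 m.py 0.477 0.0895 0.0201 0 -15; python3 -m inch '[-0.003,0.001,0,0,0,0,-1, -0.006,0.001,0,0,0,0,-1, -0.006,0.001,0,0,0,0,-1]'; python3 m.py 0.477 0.0895 0.0201 0 -15;
```

```text
clock: 25.75
tcp_pos: [0.4783, 0.0835, 0.0214]
eef_rot: [-0.43, 0.56, -0.43, 0.562]
force: [-4.4, 1.1, 17.6]
gripper_width: 0.0596
t 25.75 tcp [0.4783 0.0835 0.0214] jaw -0.1 w 0.0596 F [-4.4  1.1 17.6] q [-0.17  0.68 -0.41  2.08  0.78  0.72 -1.19]
shift [-0.0061 -0.0003 -0.0013] rot [-0.002 -0.003  0.001] rows>= 1
clock: 26.05
tcp_pos: [0.479, 0.0887, 0.02]
eef_rot: [-0.43, 0.56, -0.429, 0.563]
force: [-0.4, -1.2, 15.7]
gripper_width: 0.059
t 26.05 tcp [0.479  0.0887 0.02  ] jaw -0.1 w 0.059 F [-0.4 -1.2 15.7] q [-0.18  0.68 -0.41  2.08  0.78  0.73 -1.2 ]
shift [-0.0008 -0.0003 -0.002 ] rot [-0.004 -0.003  0.002] rows>= 1
```

```bash
python3 -m inch '[-0.0015,-0.0005,0,0,0,0,-1, -0.0015,-0.0005,0,0,0,0,-1, -0.0015,-0.0005,0,0,0,0,-1]'; python3 m.py 0.477 0.0895 0.0201 0 -15; python3 -m inch '[-0.002,0,0,0,0,0,-1, -0.002,0,0,0,0,0,-1, -0.002,0,0,0,0,0,-1]'; python3 m.py 0.477 0.0895 0.0201 0 -15;
```

```text
clock: 26.35
tcp_pos: [0.479, 0.0888, 0.0202]
eef_rot: [-0.429, 0.56, -0.429, 0.564]
force: [1.0, -5.8, 2.4]
gripper_width: 0.0592
t 26.35 tcp [0.479  0.0888 0.0202] jaw -0.2 w 0.0592 F [ 1.  -5.8  2.4] q [-0.18  0.68 -0.41  2.08  0.78  0.73 -1.2 ]
shift [-0.0007 -0.0001 -0.002 ] rot [-0.003 -0.004  0.005] rows>= 1
clock: 26.65
tcp_pos: [0.479, 0.0888, 0.0201]
eef_rot: [-0.428, 0.561, -0.429, 0.565]
force: [0.5, -6.7, 7.1]
gripper_width: 0.059
t 26.65 tcp [0.479  0.0888 0.0201] jaw -0.3 w 0.059 F [ 0.5 -6.7  7.1] q [-0.19  0.68 -0.41  2.08  0.78  0.73 -1.21]
shift [-0.0007 -0.0002 -0.002 ] rot [-0.003 -0.005  0.008] rows>= 1
```

The 6.7 N sideways force shows the cap is against the cleat, so I'll release and retract along the tilted axis.

```bash
python3 -m inch '[0,0,0,0,0,0,0.5, 0,0,0,0,0,0,0.65, 0,0,0,0,0,0,0.65, 0,0,0,0,0,0,0.65, 0,-0.02,0,0,0,0,0.65, 0,-0.06,0,0,0,0,0.65, 0,-0.11,0,0,0,0,0.65, 0,-0.16,0,0,0,0,0.65, 0,-0.21,0,0,0,0,0.65]'; python3 m.py 0.44 -0.2 0.3 0 0
```

```text
clock: 27.55
tcp_pos: [0.4778, 0.1454, 0.2245]
eef_rot: [-0.428, 0.561, -0.429, 0.564]
force: [1.5, -0.7, -1.1]
gripper_width: 0.0704
t 27.55 tcp [0.4778 0.1454 0.2245] jaw -0.2 w 0.0704 F [ 1.5 -0.7 -1.1] q [-0.16  0.43 -0.57  1.82  0.47  1.18 -0.94]
shift [ 0.3532  0.0189 -0.0362] rot [-0.003 -0.004  0.269] rows>= 8
```

```bash
python3 -m inch '[0,0,-0.02,0,0,0.06,0.65, 0.03,0,-0.036,0,0,0.13,0.65, 0.08,0.003,-0.036,0,0,0.2,0.65, 0.13,0.006,-0.036,0,0,0.269,0.65, 0.18,0.01,-0.036,0,0,0.269,0.65, 0.23,0.013,-0.036,0,0,0.269,0.65, 0.28,0.016,-0.036,0,0,0.269,0.65, 0.33,0.018,-0.036,0,0,0.269,0.65, 0.35,0.018,-0.036,0,0,0.269,0.65, 0.35,0.018,-0.036,0,0,0.269,0.65]'
python3 - <<'E'
from h import *
c=np.zeros((600,800,3),np.uint8)
im=ctrl.get_image("top"); p=im["pixels"][:,:,::-1]; c[:280,:640]=cv2.resize(p[210:280,160:320],None,fx=4,fy=4,interpolation=cv2.INTER_CUBIC)
C=cloud(im)
for l in("cap_center","ring_center","block_center","adapter_center","feedthrough"):
    for d in ctrl.tip_of(im,l)[:3]: print(l,round(d["p"],2),np.round(w(im,d["xyz"]),4))
m=(abs(C[...,0]-.478)<.025)&(abs(C[...,1]-.09)<.02)
P=C[m]; co=np.linalg.lstsq(np.c_[P[:,:2],np.ones(len(P))],P[:,2],rcond=None)[0]; print("cap plane",np.round(co,3))
for d in ctrl.masks_of(im,"cap_center")[:1]:
    P=C[d["region"]]; print("cap mask",d["p"],np.round(P.min(0),4),np.round(P.max(0),4),np.round(P.mean(0),4))
im=ctrl.get_image("side"); p=im["pixels"][:,:,::-1]; c[280:600,:800]=cv2.resize(p[170:250,240:440],None,fx=4,fy=4,interpolation=cv2.INTER_CUBIC)
for l in("cap_center","feedthrough"):
    for d in ctrl.tip_of(im,l)[:1]: print("side",l,round(d["p"],2),np.round(w(im,d["xyz"]),4))
cv2.imwrite("pics/fin.png",c)
E
```

```text
clock: 28.55
tcp_pos: [0.4398, -0.2015, 0.3004]
eef_rot: [-0.498, 0.497, -0.501, 0.504]
force: [0.7, 0.5, -0.9]
gripper_width: 0.0708
cap_center 0.75 [0.4793 0.0917 0.0263]
ring_center 0.45 [0.4767 0.4081 0.0096]
block_center 0.59 [ 0.6339 -0.4685  0.0088]
block_center 0.55 [0.4795 0.1908 0.017 ]
adapter_center 0.63 [0.4771 0.3011 0.0134]
feedthrough 0.62 [ 4.923e-01 -4.834e-01 -1.000e-04]
feedthrough 0.54 [0.4772 0.1173 0.0151]
cap plane [ 0.053 -0.27   0.031]
cap mask 0.73 [ 0.3569 -0.0155  0.0166] [0.5115 0.1207 1.4548] [0.482  0.0911 0.0376]
side cap_center 0.63 [0.4791 0.0901 0.0259]
side feedthrough 0.81 [ 0.4952 -0.4809 -0.0017]
```

View pics/fin.png

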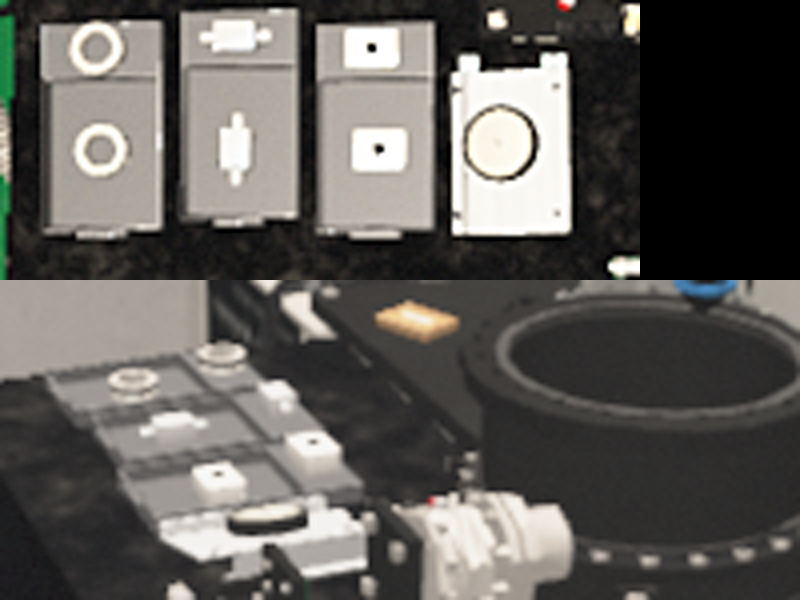

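All four parts look placed: ring, adapter and block in their matching bays, and the cap on the rack against the cleat. The cap's fitted plane shows a small slope along x, so I'll recheck that before handing in.

```bash
python3 - <<'E'
from h import *
for n in("top","side","top","side"):
    im=ctrl.get_image(n); C=cloud(im)
    P=C[(np.hypot(C[...,0]-.479,C[...,1]-.0905)<.022)&(C[...,2]<.06)&(C[...,2]>.015)]
    for _ in range(3):
        A=np.c_[P[:,:2]-[.479,.0905],np.ones(len(P))]; co=np.linalg.lstsq(A,P[:,2],rcond=None)[0]; r=P[:,2]-A@co; P=P[abs(r)<max(.0015,2*r.std())]
    print(n,len(P),np.round(co,4),"rms",round(r.std(),4))
print("expected top z", .012+.0305*.259+.013*.966)
E
```

```text
top 128 [ 0.0346 -0.307   0.0323] rms 0.0019
side 36 [ 0.0076 -0.272   0.034 ] rms 0.0008
top 137 [ 0.0517 -0.2749  0.0323] rms 0.0026
side 31 [ 0.0066 -0.285   0.0345] rms 0.0006
expected top z 0.0324575
```

```bash
python3 -c "
from cell import ctrl
print(ctrl.job_done(), ctrl.read_state()['clock'])"
```

```text
the job is handed in; nothing more can be done
the job is handed in; nothing more can be done
```

I placed the parts in the order asked and handed the job in at about 29 s on the robot clock. The ring, block and adapter each lie flat in the bay of the tray with the matching sample. The round window cap lies white face up on the sloping rack.

**Last checks:**
- **Trays:** the final pictures show each part inside its bay and the right way up. The networks put their centres at (0.477, 0.408), (0.480, 0.191) and (0.477, 0.301), near the middle of each bay.
- **Cap:** the cleat pushed back with about 6 to 7 N just before I let go. The networks then put the cap's centre at y = 0.090 to 0.092 m, where about 0.091 m is expected for contact. It is about 2 mm off the middle of the cleat. I did not nudge it after release, so contact since then rests on those position estimates.
- **Cap lying flat:** the side camera's depth gives a plane at about 15 to 16°, matching the deck. The noisier top camera gave 15 to 17° along the slope plus 2 to 3° across it, which I took as depth noise.
- **Feedthrough:** it is still standing at about (0.494, -0.482). The first estimate was (0.492, -0.478), within the networks' error.
- **Robot:** the gripper is open, about 0.3 m above the bench, and touching nothing. The highest force I saw reported was about 18 N.

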